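Sort a left-hand and a right-hand bracket into their handed trays

ROBOT

A 7-joint arm with a two-finger parallel gripper is mounted at the origin on a cart in front of the work surface, level with it; the furniture and walls round the work are solid. World frame = base frame: x ahead of the robot, y to its left, z up, the work surface at z = 0. Lengths are in mm, angles in rad, forces in N, time in s.
With the tool pointing down it reaches from about 425 to 800 mm from the base axis. Payload 8.3 kg.
Tool frame: the origin (TCP) lies midway between the tips of the shut fingers; the grasp point (between the pads) lies 19 mm behind it; z points along the fingers, y is the line along which they close (so a half turn about z gives the same grasp; the last joint's range is limited). The gripper opens to 85 mm and grips with 20 to 120 N. Pads are 22 mm wide; open, the fingers measure 114 mm over their backs; the gripper's body (76 mm by 85 mm) begins 54 mm behind the grasp point. The pads swing forward as they close: fully open they stand 13 mm farther back than shut.
Start: joints at [-1.212, 0.383, 0.016, 1.37, -0.006, 1.388, -0.046], TCP at [255.825, 570.225, 231.279] pointing down, gripper open.
Joint ranges: [-2.95, 2.95], [-0.25, 2.06], [-1.52, 1.56], [0.18, 2.33], [-1.44, 4.58], [0.02, 2.06], [-3.01, 3.01]. Speed limits (rad/s): [2.39, 2.39, 3.01, 3.01, 3.14, 3.14, 3.14].

INTERFACE

Orientations are given as a rotation vector (axis times angle).
In Python, from cell import readout, vision, job_done gives the robot as it stands.
- The arm moves only by the tool move_arm, never from a script. Its argument "motion" is a list that holds one entry, the list of rows, each a list of 4 numbers: the shift along the tool's x, y, z in units of 40 mm (1.0 is 40 mm), then the turn about the tool's z in units of 6 degrees (1.0 is 6 degrees). In form: [[[x, y, z, turn], ...]]. A call has 1 to 5 rows; each row is the pose to reach, as a shift and turn from the pose commanded when the call began, along the tool's axes at that moment; what a row does not reach only later rows make up. A row lasts 1/12 s, in which the tool goes at most 41.7 mm and 7.16 degrees, less where a joint would pass 70% of its speed; a pose out of reach is approached as far as the arm can. A call with a gripper value outside its range is refused whole. "claw" is the opening, from 0 (shut) to 1 (fully open), set as the call begins (left out, the last holds). The fingers move at their own pace and stop on an object; "force" is the grip in N (left out, the last holds). Time passes only in rows, so rows that repeat a pose let the fingers close. It gives the time, the measured TCP pose, the force, the opening and the grip force at its end, in the units of the state.
- readout.sense(): the state, without advancing time (a new reading comes with each control period).
- vision.grab_frame(name): name is "scene" or "top"; returns the picture (400x640x3 uint8, red, green, blue); there is no depth.
- vision.get_calibration(name): a dict with "vertical_fov" (degrees; the focal length in pixels is half the picture's height over the tangent of half this angle, whatever the lens; pixels are square), "cx", "cy" (the principal point, pixels), "rvec" (rotation vector, rad) and "tvec" (3), from world to camera coordinates, as OpenCV has them. Camera axes: x right, y down, z forward; pixel columns grow to the right and rows downward; lengths in mm; the calibration is good to about 2 mm. A picture is of the moment at which its call begins. get_calibration takes no time and is no camera call.
- job_done(): hands the job in; it is judged then, once.
The state is a dict: "clock": time; "q": joint angles; "joint_vel": joint speeds; "effort": joint torques, N m; "ee_pos": TCP position; "orientation": TCP orientation; "ft_force": force on the tool from outside, world axes, zero at the start; "torque": the same for the moment, N m; "grip_width": finger opening in mm; "finger_force": force on a finger pad.
Only numpy, scipy, OpenCV 4.12 (cv2) and the standard library are available. Lean on these libraries where they do the work, as an engineer would, in place of code of your own. Each camera call takes 0.05 s, during which the arm holds its last target. There are 200 camera calls.

TASK

Two mirror-image seat brackets, one left-hand and one right-hand, lie mixed on the bench: slide each nose first into its own handed tray, the left-hand one into the blue tray and the right-hand one into the yellow tray. Slide each in flat along the bench, drawn along by its long collared slot or pushed, until its plain edge is under the tray's hold-down lip and its nose is fully home, square against the back stop. Let go of both and leave the setting ring, the feeler gauge and the pink pin gauge where they are.

Things in the scene. Friction and masses are not known exactly. Their poses are not given: they have to be found in the camera images.
- bracket_left: Left-hand bracket, dark grey steel, 125 x 82 mm, 0.3 kg, sheet 4 mm thick. Origin: on the bench, centre of its slot, 60 mm along x, 32 wide (through; collar 15 mm high, 4 thick). +x: to the nose, 42 mm from the origin, tapering from x = 12 to 46 mm wide; +z up. Looking to the nose, a flange 32 mm high, 4 mm thick stands on its left edge (y = +37 to +41 mm, x = -58 to 10); other edge plain.
- bracket_left_tab (a point): Middle of the left-hand bracket's tail tab, on the bench at bracket x = -83 mm: turned up, 22 mm high, 46 mm wide, 4 mm thick. The tail tapers to it from 82 mm width at x = -60. Brackets start with the nose towards world +y, give or take 35 degrees. Fingers standing in the slot can draw it and turn it.
- tray_left: Blue tray for the left-hand bracket, slippery nylon coat, screwed down, no floor (brackets slide on the bench). Origin: a home bracket has its tray's pose. +x into the tray, about world +y. Lane 90 mm wide, back stop (14 mm high) at x = +42 mm. Wall on the left (+y) 22 mm high; right wall 11 mm, with a lip 8 to 11 mm above the bench reaching 10 mm inward over the plain edge.
- tray_left_mouth (a point): Middle of the blue tray's mouth, on the bench, at tray x = -102 mm; here the walls stand 114 mm apart and close in to the straight 90 mm wide lane at x = -61 mm; the lip begins at x = -19 mm. The mouth faces the brackets. The lip bars the flange of a wrong-hand bracket. The trays stand side by side, 130 mm between centre lines, and may have changed places.
- bracket_right: Right-hand bracket, dark grey steel, 125 x 82 mm, 0.3 kg, sheet 4 mm thick. Origin: on the bench, centre of its slot, 60 mm along x, 32 wide (through; collar 15 mm high, 4 thick). +x: to the nose, 42 mm from the origin, tapering from x = 12 to 46 mm wide; +z up. Looking to the nose, a flange 32 mm high, 4 mm thick stands on its right edge (y = -37 to -41 mm, x = -58 to 10); other edge plain.
- bracket_right_tab (a point): Middle of the right-hand bracket's tail tab, on the bench at bracket x = -83 mm: turned up, 22 mm high, 46 mm wide, 4 mm thick. The tail tapers to it from 82 mm width at x = -60. Brackets start with the nose towards world +y, give or take 35 degrees. Fingers standing in the slot can draw it and turn it.
- tray_right: Yellow tray for the right-hand bracket, slippery nylon coat, screwed down, no floor (brackets slide on the bench). Origin: a home bracket has its tray's pose. +x into the tray, about world +y. Lane 90 mm wide, back stop (14 mm high) at x = +42 mm. Wall on the right (-y) 22 mm high; left wall 11 mm, with a lip 8 to 11 mm above the bench reaching 10 mm inward over the plain edge.
- tray_right_mouth (a point): Middle of the yellow tray's mouth, on the bench, at tray x = -102 mm; here the walls stand 114 mm apart and close in to the straight 90 mm wide lane at x = -61 mm; the lip begins at x = -19 mm. The mouth faces the brackets. The lip bars the flange of a wrong-hand bracket. The trays stand side by side, 130 mm between centre lines, and may have changed places.
- middle_post (a point): Fixed obstacle, foot of the middle clamp post, middle of the edge that faces the robot: the post stands behind this point, 110 mm wide (world y), to 0.2 m high, reaching 0.11 m and more away from the robot; the far bracket is led round its near, right corner.
- right_post (a point): Fixed obstacle, left edge of the right-hand clamp post: it fills the bench to the right (-y) of this point from about x = 0.32 to 0.50 m, its arm reaching on to x = 0.67, y = -0.18 m; 0.23 m high. Pass over it with the fingertips above 0.3 m.
- left_post (a point): Fixed obstacle, right edge of the left-hand clamp post beyond the trays' back stops: it fills the bench to the left (+y) of this point, x = 0.33 to 0.50 m; 0.23 m high.
- setting_ring: Bystander: plain steel setting ring, 52 mm across, 18 mm high, to the right of the nearer bracket; origin centre of its underside.
- feeler: Bystander: closed steel feeler gauge, 104 x 23 x 15 mm, lying behind the farther bracket; origin centre of its underside.
- pink_gauge: Bystander: pin gauge with a pink grip and steel tips, 103 x 28 x 13 mm, lying beyond the trays; origin centre of its underside.

How it is judged (in metres and radians):
At the end, for the whole second after the job is handed in: Each bracket lies still and flat on the bench in its own tray, nose first, its origin within 7 mm short of home along the lane and 6 mm sideways, square to the lane within 8 degrees: left-hand bracket in the blue tray, right-hand bracket in the yellow tray (x of bracket_left in the frame of tray_left between -0.007 and 0.005 m and y of bracket_left in the frame of tray_left between -0.006 and 0.006 m and angle between the x axis of bracket_left and the x axis of tray_left, either way round below 0.14 rad and angle between each of bracket_left, bracket_right's own z axis and vertical below 0.06 rad and height (world z) of each of bracket_left, bracket_right below 0.005 m and linear speed of each of bracket_left, bracket_right below 0.02 m/s and x of bracket_right in the frame of tray_right between -0.007 and 0.005 m and y of bracket_right in the frame of tray_right between -0.006 and 0.006 m and angle between the x axis of bracket_right and the x axis of tray_right, either way round below 0.14 rad); the robot touches nothing.
It fails at once if the setting ring is shifted by more than 20 mm (distance of setting_ring from where it was at the start of the episode above 0.02 m).
It fails at once if the feeler gauge is shifted by more than 20 mm (distance of feeler from where it was at the start of the episode above 0.02 m).
It fails at once if the pink pin gauge is shifted by more than 20 mm (distance of pink_gauge from where it was at the start of the episode above 0.02 m).
It also fails if it takes over 59 s, if anything falls off the work surface, if the arm or the gripper's body presses on something with over 40 N, if the wrist force passes 120 N, or if a joint passes its speed limit or range.

## Working session

There is one attempt and no reset: what is moved stays moved. The work goes in short steps, Python scripts to look and compute and a tool call to move; the robot and the scene stay as the last step left them, time stands still between calls to the robot, and variables do not carry over. Pictures are saved under pics/ and viewed, at most 10 in all, crops included, and the job is handed in when it is done.

Besides the shell and the picture viewer there is one more tool, called after "Emit:" in YAML: its name, and indented under it one key for each argument. move_arm: Moves the arm, as the interface text tells. Its arguments: {"type":"object","properties":{"motion":{"type":"array"},"claw":{"type":"number"},"force":{"type":"number"}},"required":["motion"]}

```bash
mkdir -p pics; ls
cat > h.py <<'E'
import numpy as np, cv2
from cell import readout, vision, job_done
def cam(n):
    c=vision.get_calibration(n); f=200/np.tan(np.radians(c['vertical_fov'])/2)
    R=cv2.Rodrigues(np.array(c['rvec'],float))[0]; t=np.array(c['tvec'],float)
    return f,c['cx'],c['cy'],R,t
def px2w(n,uv,z=0):
    f,cx,cy,R,t=cam(n); uv=np.atleast_2d(uv).astype(float)
    d=np.c_[(uv[:,0]-cx)/f,(uv[:,1]-cy)/f,np.ones(len(uv))]@R; o=-R.T@t
    return o+d*((z-o[2])/d[:,2])[:,None]
def w2px(n,p):
    f,cx,cy,R,t=cam(n); q=np.atleast_2d(p)@R.T+t
    return np.c_[cx+f*q[:,0]/q[:,2],cy+f*q[:,1]/q[:,2]]
def grab(n,fn=None):
    im=np.array(vision.grab_frame(n))
    if fn: cv2.imwrite('pics/'+fn,im[:,:,::-1])
    return im
E
python3 - <<'E'
from h import *
for n in('scene','top'):
    grab(n,n+'0.png'); c=vision.get_calibration(n); f,cx,cy,R,t=cam(n); print(c,-R.T@t)
s=readout.sense(); print(s)
E
```

```text
pics
{'vertical_fov': 43.382176937498485, 'cx': 319.1605510704258, 'cy': 193.63224417081454, 'rvec': array([ 2.36908305, -0.71611231,  0.26209529]), 'tvec': array([-332.54099898,  406.06826803,  898.62934548])} [ 131.41593039 -393.18682556  954.53843731]
{'vertical_fov': 45.217881253166944, 'cx': 328.34346365935374, 'cy': 202.62143459841877, 'rvec': array([ 2.18792906, -2.22020471,  0.02908402]), 'tvec': array([194.42840294, 515.05215746, 970.68914609])} [488.04741694 183.14362322 986.70496056]
{'clock': 0.1, 'q': array([-1.21189131,  0.38414229,  0.01641124,  1.37105968, -0.0062821 ,
        1.38822982, -0.04654215]), 'joint_vel': array([ 0.00012687, -0.00143171, -0.00045127, -0.00309035, -0.00190181,
       -0.00034804, -0.00104387]), 'effort': array([ 4.01097292e-03, -6.29136014e+01,  8.48432332e-01, -3.72755921e+01,
        1.70223479e-02,  1.04098654e-02, -2.15804317e-05]), 'ee_pos': array([255.67949887, 569.79615885, 230.38171896]), 'orientation': array([-6.57616052e-01, -3.07166740e+00,  2.76515776e-03]), 'ft_force': array([-0.41394923,  0.23648751, -0.87755064]), 'torque': array([-0.03589645,  0.02437952,  0.03203172]), 'finger_force': 0.0, 'grip_width': 85.34607622855188}
```

View pics/scene0.png

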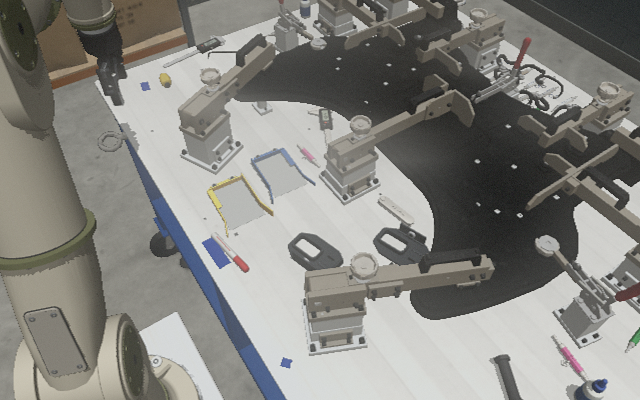

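View pics/top0.png

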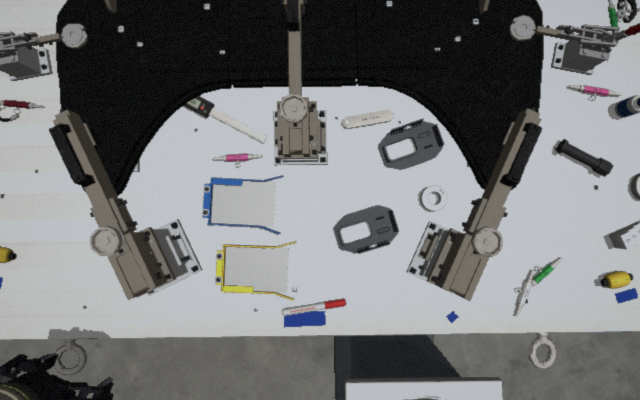

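Run:
```python
from h import *
a=cv2.imread('pics/top0.png');b=cv2.imread('pics/scene0.png')
A=cv2.resize(a[110:260,325:455],None,fx=3,fy=3,interpolation=cv2.INTER_CUBIC)
T=cv2.resize(a[165:305,195:305],None,fx=3,fy=3,interpolation=cv2.INTER_CUBIC)
B=cv2.resize(b[220:280,280:430],None,fx=4,fy=4,interpolation=cv2.INTER_CUBIC)
o=np.zeros((600,800,3),np.uint8)
o[:450,:390]=A; o[:420,400:730]=T
B=cv2.resize(b[220:280,280:430],(375,150),interpolation=cv2.INTER_CUBIC);o[450:,:375]=B
cv2.imwrite('pics/crop1.png',o)
```

```text
(no output)
```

View pics/crop1.png

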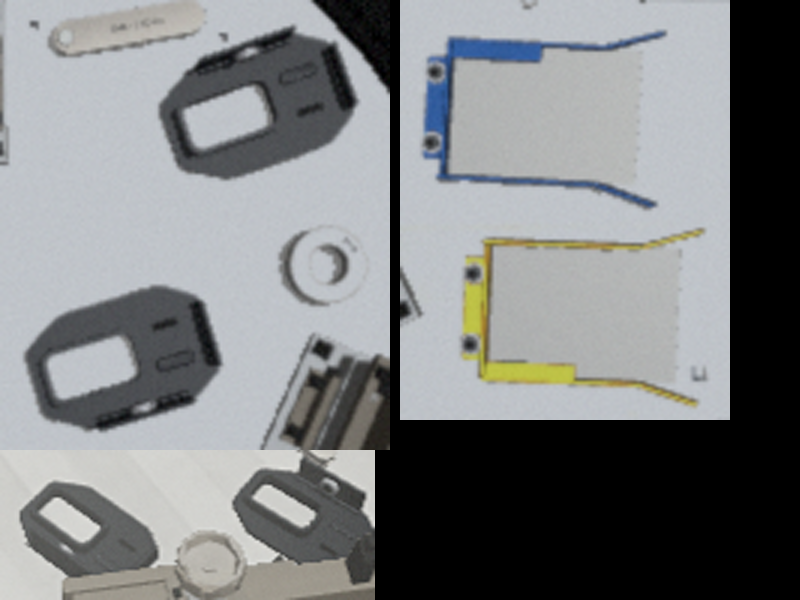

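Run:
```python
from h import *
im=cv2.cvtColor(cv2.imread('pics/top0.png'),cv2.COLOR_BGR2HSV); g=cv2.imread('pics/top0.png',0)
for nm,(x0,x1,y0,y1) in dict(near=(345,363,218,246),far=(383,417,135,163)).items():
    # slot hole: bright blob component
    m=(g>130).astype(np.uint8); n,l,s,c=cv2.connectedComponentsWithStats(m,connectivity=4)
    for k in range(1,n):
        if 80<s[k,4]<900 and 325<c[k][0]<450 and 120<c[k][1]<260 and x0-20<c[k][0]<x1+20 and y0<c[k][1]<y1:
            cs,_=cv2.findContours((l==k).astype(np.uint8),0,1); r=cv2.boxPoints(cv2.minAreaRect(cs[0]))
            w=px2w('top',r,7.5)[:,:2]; M=cv2.moments((l==k).astype(np.uint8),True); ce=px2w('top',[[M['m10']/M['m00'],M['m01']/M['m00']]],7.5)[0]
            e=[w[1]-w[0],w[2]-w[1]]; e=max(e,key=np.linalg.norm); e=e*np.sign(e[1])
            print(nm,s[k],'centre',ce.round(1),'rect c',w.mean(0).round(1),'head',np.degrees(np.arctan2(e[1],e[0])).round(1),[np.linalg.norm(w[i]-w[i+1]).round(1) for i in(0,1)])
P=lambda uv,z:px2w('top',uv,z)[:,:2].round(1).tolist()
H,S,V=cv2.split(im)
for nm,m in dict(blue=(H>100)&(H<125)&(S>110),yel=(H>15)&(H<35)&(S>110)).items():
    m=m.copy(); m[:, :195]=0; m[:,310:]=0; m[:165]=0; m[308:]=0
    ys,xs=np.where(m); print(nm,xs.min(),xs.max(),ys.min(),ys.max())
    for x in (205,209,212,214,216,218,221,225,230,240,250,258,264,270,280,290): 
        y=np.where(m[:,x])[0]
        if len(y):
            b=np.split(y,np.where(np.diff(y)>2)[0]+1); print(x,[(int(q[0]),int(q[-1])) for q in b])
    for r in ((190,200,215,225) if nm=='blue' else (255,262,270,280)):
        x=np.where(m[r])[0]; print('row',r,x.min(),x.max())
print('post corner mid', P([[276,163],[327,163]],0),'rightpost',P([[408,272],[432,222]],0),'leftpost',P([[201,270],[180,220]],0),'ring',P([[432,198]],18),'feeler',P([[343,124],[391,115],[367,119],[392,122],[344,129]],15),'pink',P([[237,157]],6))
```

```text
near [341 222  29  21 425] centre [457.2 133.9   7.5] rect c [457.5 133.9] head 107.6 [np.float64(57.3), np.float64(31.5)]
far [386 139  28  21 389] centre [625.7  39.2   7.5] rect c [625.8  38.8] head 107.6 [np.float64(54.4), np.float64(30.5)]
blue 203 281 176 233
205 [(184, 184), (193, 207)]
209 [(184, 185), (192, 223)]
212 [(178, 184)]
214 [(178, 183)]
216 [(178, 183), (224, 224)]
218 [(178, 183), (224, 224)]
221 [(178, 183), (224, 224)]
225 [(179, 184), (224, 224)]
230 [(179, 184)]
240 [(179, 184), (225, 225)]
258 [(226, 226)]
264 [(180, 180), (228, 228)]
270 [(179, 179), (230, 230)]
row 190 211 211
row 200 204 210
row 215 208 209
row 225 231 246
yel 216 294 242 299
216 [(267, 275), (283, 283)]
218 [(251, 251), (260, 275), (283, 284)]
221 [(251, 252), (260, 276), (283, 284)]
225 [(245, 246), (286, 291)]
230 [(245, 246), (286, 291)]
240 [(246, 246), (286, 292)]
250 [(246, 246), (287, 292)]
258 [(246, 247), (292, 292)]
264 [(247, 247), (292, 293)]
270 [(247, 247), (292, 293)]
280 [(246, 246), (295, 295)]
290 [(243, 243), (298, 298)]
row 255 223 224
row 262 217 224
row 270 216 223
row 280 222 223
post corner mid [[601.4, 293.6], [599.8, 188.5]] rightpost [[373.8, 26.1], [475.2, -25.1]] leftpost [[383.8, 449.8], [486.8, 492.4]] ring [[523.8, -22.3]] feeler [[677.2, 154.7], [694.1, 56.8], [686.7, 105.7], [679.7, 55.0], [666.9, 152.8]] pink [[614.3, 372.8]]
```

Run:
```python
from h import *
P=lambda u,v,z:px2w('top',[[u,v]],z)[0,:2]
for nm,lip0,lip1,t0,t1,bs,s in (('blue',(214,183.5),(245,184.5),(216,224),(256,225.8),(210.3,205),1),('yel',(226,286),(251,287),(225,245.5),(268,247),(223.8,266),-1)):
    a=P(*lip0,11);b=P(*lip1,11);c=P(*t0,22);d=P(*t1,22);e=P(*bs,14)
    h=lambda p,q:np.degrees(np.arctan2(*(p-q)[::-1]))
    th=(h(a,b)+h(c,d))/2; R=np.array([[np.cos(np.radians(th)),np.sin(np.radians(th))],[-np.sin(np.radians(th)),np.cos(np.radians(th))]])
    # frame coords
    A,B,C,D,E=[R@p for p in(a,b,c,d,e)]
    yl=(A[1]+B[1])/2+s*35; yt=(C[1]+D[1])/2-s*46.5
    o=R.T@np.array([E[0]-42,(yl+yt)/2]); print(nm,'head',h(a,b).round(1),h(c,d).round(1),'yl,yt',yl.round(1),yt.round(1),'home',o.round(1),'mouth',(R.T@np.array([E[0]-144,(yl+yt)/2])).round(1))
s=readout.sense(); R=cv2.Rodrigues(s['orientation'])[0]; print('ty',np.degrees(np.arctan2(R[1,1],R[0,1])),'tx',np.degrees(np.arctan2(R[1,0],R[0,0])))
```

```text
blue head 87.3 86.6 yl,yt -502.2 -501.4 home [523.  383.9] mouth [517.5 282. ]
yel head 86.9 87.2 yl,yt -366.1 -367.1 home [385.5 358.2] mouth [380.3 256.3]
ty 65.83182720788983 tx 155.83183312025415
```

Emit:
move_arm:
  motion:
    - [[0,0,-1,-1.15],[0,0,-2,-2.3],[-0.7,-0.6,-2,-3.45],[-1.4,-1.2,-2,-4.6],[-2.1,-1.8,-2,-5.8]]
  claw: 0
  force: 40

```text
clock: 0.52
ee_pos: [303.2, 469.4, 311.4]
orientation: [-0.301, 3.127, 0.001]
ft_force: [0.2, -0.0, -0.4]
grip_width: 25.5
finger_force: 0.0
```

```bash
cat > g.py <<'E'
# usage: g.py x y z heading -> shift in units from the commanded (measured) pose
import sys; from h import *
s=readout.sense(); R=cv2.Rodrigues(s['orientation'])[0]; h=np.degrees(np.arctan2(R[1,1],R[0,1])); p=s['ee_pos']
print('t',round(s['clock'],2),'pos',p.round(1),'head',h.round(1),'q7',s['q'].round(2),'F',np.round(s['ft_force'],1),'grip',round(s['grip_width'],1))
a=sys.argv[1:]
for i in range(0,len(a),4):
    t=np.array(a[i:i+4],float); print(((R.T@(t[:3]-p))/40).round(2),((h-t[3])/6).round(2))
E
python3 g.py 457 134 150 107.6
```

```text
t 0.52 pos [303.2 469.4 311.4] head 101.0 q7 [-1.03  0.22 -0.03  1.41  0.01  1.51  0.7 ] F [ 0.2 -0.  -0.4] grip 25.5
[-2.17 -8.97  4.03] -1.1
```

Emit:
move_arm:
  motion:
    - [[-0.24,-0.98,0,-0.2],[-0.48,-1.96,0,-0.5],[-0.72,-2.94,0.2,-0.8],[-0.96,-3.9,0.5,-1.1],[-1.2,-4.85,0.8,-1.1]]

```text
clock: 0.93
ee_pos: [386.3, 286.2, 279.0]
orientation: [-0.473, 3.105, 0.001]
ft_force: [1.0, 0.4, -0.6]
grip_width: 0.1
finger_force: 0.0
```

```bash
python3 g.py 457 134 60 107.6
```

```text
t 0.93 pos [386.3 286.2 279. ] head 107.3 q7 [-0.8   0.05  0.1   1.67 -0.01  1.42  1.17] F [ 1.   0.4 -0.6] grip 0.1
[-0.55 -4.16  5.47] -0.05
```

Emit:
move_arm:
  motion:
    - [[-0.11,-0.85,0.4,0],[-0.24,-1.7,0.9,-0.05],[-0.36,-2.55,1.4,-0.05],[-0.48,-3.4,1.9,-0.05],[-0.55,-4.16,2.4,-0.05]]

```text
clock: 1.35
ee_pos: [456.5, 133.5, 182.3]
orientation: [-0.476, 3.105, -0.0]
ft_force: [1.8, 0.9, -0.6]
grip_width: 0.1
finger_force: 0.0
```

Emit:
move_arm:
  motion:
    - [[0,0,0.9,0],[0,0,1.8,0],[0,0,2.6,0],[0,0,3.0,0],[0,0,3.0,0]]

```text
clock: 1.77
ee_pos: [452.9, 134.5, 59.3]
orientation: [0.476, -3.098, 0.004]
ft_force: [-1.2, 0.0, 0.8]
grip_width: -0.3
finger_force: 0.0
```

```bash
python3 g.py 457 134 5 107.6; python3 -c "
from h import *
a=grab('top');b=grab('scene')
A=cv2.resize(a[180:270,315:435],None,fx=4,fy=4,interpolation=2);B=cv2.resize(b[200:290,270:390],None,fx=3,fy=3,interpolation=2)
o=np.zeros((360,800,3),np.uint8);o[:,:480]=A;o[:270,480:]=B[:,:320];cv2.imwrite('pics/c2.png',o[:,:,::-1])"
```

```text
t 1.77 pos [452.9 134.5  59.3] head 107.5 q7 [-0.59  0.23  0.26  1.99 -0.07  0.93  1.59] F [-1.2  0.   0.8] grip -0.3
[-0.11 -0.04  1.36] -0.02
```

View pics/c2.png

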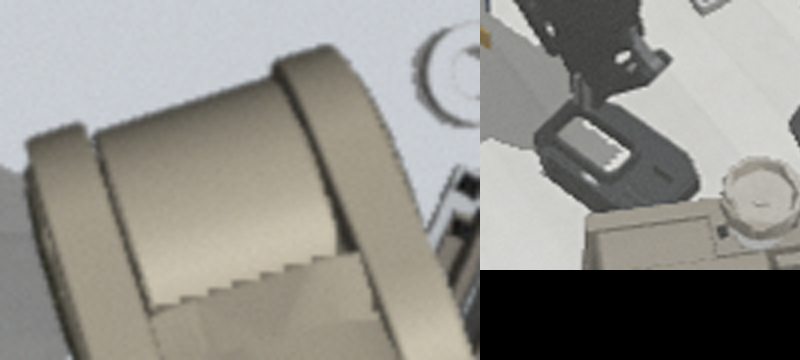

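```bash
python3 g.py 457 134 5 107.6
python3 - <<'E'
from h import *
g=cv2.imread('pics/scene0.png',0); m=(g>130).astype(np.uint8); n,l,s,c=cv2.connectedComponentsWithStats(m,connectivity=4)
for k in range(1,n):
    if 80<s[k,4]<1200 and 285<c[k][0]<425 and 225<c[k][1]<275: print(s[k],[px2w('scene',c[k],z)[0].round(1) for z in(7.5,)])
print(w2px('scene',[[457,134,7.5],[625.7,39.2,7.5]]))
E
```

```text
t 1.87 pos [455.8 135.7  63.3] head 107.5 q7 [-0.59  0.23  0.26  1.99 -0.07  0.94  1.58] F [-0.2 -0.6  0.6] grip -0.2
[-0.02 -0.05  1.46] -0.02
[381 234  25  17 214] [array([626.5,  37.8,   7.5])]
[296 239  24  18 234] [array([456.7, 131.6,   7.5])]
[[307.13074641 246.99814039]
 [392.68983328 241.69403187]]
```

Emit:
move_arm:
  motion:
    - [[-0.02,-0.07,0.5,0],[-0.02,-0.07,0.9,0],[-0.02,-0.07,1.1,0],[-0.02,-0.07,1.28,0],[-0.02,-0.07,1.46,0]]

```text
clock: 2.28
ee_pos: [458.6, 133.9, 5.7]
orientation: [-0.478, 3.103, 0.001]
ft_force: [-0.2, 0.1, 0.2]
grip_width: -0.0
finger_force: 0.0
```

Emit:
move_arm:
  motion:
    - [[0,0,0,0],[0,0,0,0],[0,0,0,0],[0,0,0,0],[0,0,0,0]]
  claw: 0.5

```text
clock: 2.7
ee_pos: [458.0, 133.5, 5.3]
orientation: [-0.478, 3.104, 0.0]
ft_force: [1.0, 0.7, -1.0]
grip_width: 38.4
finger_force: 36.3
```

Emit:
move_arm:
  motion:
    - [[-0.3,0.15,0,0.6],[-0.65,0.35,0,1.3],[-1.0,0.55,0,2.0],[-1.4,0.75,0,2.75],[-1.72,0.95,0,3.43]]

```text
clock: 3.12
ee_pos: [512.7, 190.7, 5.2]
orientation: [0.091, 3.14, -0.0]
ft_force: [-0.1, -1.3, -0.6]
grip_width: 38.3
finger_force: 38.3
```

```bash
python3 g.py 515.5 250 5 87 521 372 5 87
```

```text
t 3.12 pos [512.7 190.7   5.2] head 86.7 q7 [-0.66  0.45  0.3   1.85 -0.17  0.87  1.24] F [-0.1 -1.3 -0.6] grip 38.3
[0.02 1.49 0.  ] -0.05
[0.05 4.54 0.  ] -0.05
```

Emit:
move_arm:
  motion:
    - [[0,0.6,0,0],[0,1.2,0,0],[0,1.8,0,0],[0,2.4,0,0],[0,3.0,0,0]]

```text
clock: 3.53
ee_pos: [518.6, 310.6, 5.2]
orientation: [0.085, 3.14, -0.001]
ft_force: [0.4, -1.4, 1.3]
grip_width: 38.5
finger_force: 38.5
```

```bash
python3 g.py 521 372 5 87
python3 - <<'E'
from h import *
a=grab('top');b=grab('scene')
A=cv2.resize(a[160:260,195:335],None,fx=4,fy=4,interpolation=2);B=cv2.resize(b[130:230,210:330],None,fx=3,fy=3,interpolation=2)
o=np.zeros((600,560,3),np.uint8);o[:400]=A;o[400:600,:360]=B[:200];cv2.imwrite('pics/c3.png',o[:,:,::-1])
E
```

```text
t 3.53 pos [518.6 310.6   5.2] head 86.9 q7 [-0.8   0.55  0.27  1.68 -0.18  0.93  1.06] F [ 0.4 -1.4  1.3] grip 38.5
[0.02 1.54 0.  ] -0.02
```

View pics/c3.png

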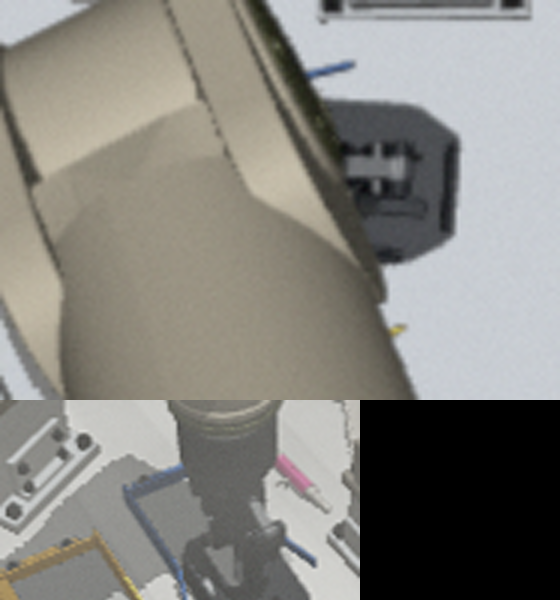

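Emit:
move_arm:
  motion:
    - [[0.02,0.35,0,0],[0.02,0.7,0,0],[0.02,1.0,0,0],[0.02,1.25,0,0],[0.02,1.5,0,0]]

```text
clock: 4.05
ee_pos: [521.1, 370.5, 5.1]
orientation: [0.085, 3.14, -0.001]
ft_force: [-0.3, -4.2, 4.4]
grip_width: 38.5
finger_force: 39.4
```

Emit:
move_arm:
  motion:
    - [[0,0.08,0,0],[0,0.16,0,0],[0,0.23,0,0],[0,0.29,0,0],[0,0.35,0,0]]

```text
clock: 4.47
ee_pos: [522.0, 383.3, 5.1]
orientation: [0.086, 3.14, -0.001]
ft_force: [0.5, -4.4, 4.7]
grip_width: 38.2
finger_force: 39.5
```

Emit:
move_arm:
  motion:
    - [[0,0.04,0,0],[0,0.08,0,0],[0,0.12,0,0],[0,0.16,0,0],[0,0.2,0,0]]

```text
clock: 4.88
ee_pos: [522.3, 385.6, 4.9]
orientation: [-0.091, -3.138, 0.013]
ft_force: [-8.7, -24.7, 20.3]
grip_width: 38.5
finger_force: 43.9
```

Emit:
move_arm:
  motion:
    - [[0,0,0,0],[0,0,0,0],[0,-0.1,0,0],[0,-0.17,0,0],[0,-0.17,0,0]]
  claw: 0

```text
clock: 5.3
ee_pos: [521.3, 384.9, 4.5]
orientation: [-0.085, -3.14, 0.0]
ft_force: [0.5, -0.2, -0.0]
grip_width: 0.0
finger_force: 0.0
```

```bash
python3 g.py 626 38.5 150 107.6
```

```text
t 5.3 pos [521.3 384.9   4.5] head 86.9 q7 [-0.87  0.63  0.26  1.55 -0.18  0.98  0.96] F [ 0.5 -0.2 -0. ] grip 0.0
[-3.08 -8.51 -3.64] -3.45
```

Emit:
move_arm:
  motion:
    - [[0,0,-0.6,0],[0,0,-1.5,0],[0,0,-2.5,0],[0.05,-0.2,-3.4,0],[0.15,-1.1,-3.6,0]]

```text
clock: 5.72
ee_pos: [514.1, 349.6, 155.5]
orientation: [0.072, 3.134, 0.015]
ft_force: [1.5, 0.1, 1.4]
grip_width: -0.2
finger_force: 0.0
```

Emit:
move_arm:
  motion:
    - [[0.1,-1,0,-0.7],[0.2,-2,0,-1.4],[0.27,-3.0,0,-2.1],[-0.1,-3.9,0,-2.8],[-0.5,-4.8,0,-3.45]]

```text
clock: 6.13
ee_pos: [522.0, 147.9, 149.3]
orientation: [-0.489, 3.103, 0.002]
ft_force: [0.2, 0.6, 0.1]
grip_width: -0.1
finger_force: 0.0
```

```bash
python3 g.py 626 38.5 100 107.6
python3 - <<'E'
from h import *
a=grab('top');b=grab('scene')
A=cv2.resize(a[160:260,195:335],None,fx=4,fy=4,interpolation=2);B=cv2.resize(b[130:230,210:330],None,fx=3,fy=3,interpolation=2)
o=np.zeros((600,560,3),np.uint8);o[:400]=A;o[400:600,:360]=B[:200];cv2.imwrite('pics/c4.png',o[:,:,::-1])
E
```

```text
t 6.13 pos [522.  147.9 149.3] head 107.9 q7 [-0.62  0.27  0.34  1.73 -0.1   1.16  1.63] F [0.2 0.6 0.1] grip -0.1
[-1.63 -3.4   1.23] 0.05
```

View pics/c4.png

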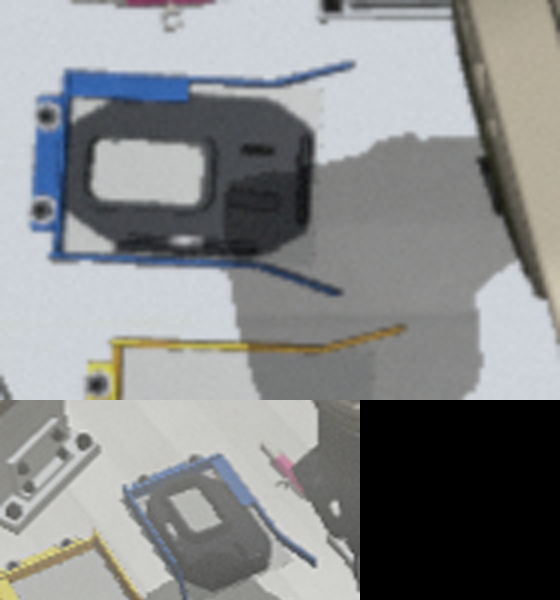

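Emit:
move_arm:
  motion:
    - [[-0.35,-0.8,0,0],[-0.75,-1.65,0,0.05],[-1.15,-2.5,0.2,0.05],[-1.63,-3.4,0.4,0.05],[-1.63,-3.4,1.2,0.05]]

```text
clock: 6.65
ee_pos: [633.4, 30.5, 105.4]
orientation: [-0.458, 3.097, -0.009]
ft_force: [-0.3, -1.2, 1.6]
grip_width: 0.1
finger_force: 0.0
```

```bash
python3 g.py 626 38.5 5 107.6;python3 - <<'E'
from h import *
g=cv2.cvtColor(grab('top'),cv2.COLOR_RGB2GRAY); m=(g>130).astype(np.uint8); n,l,s,c=cv2.connectedComponentsWithStats(m,connectivity=4)
for k in range(1,n):
    if 200<s[k,4]<700 and 215<c[k][0]<250 and 190<c[k][1]<215:
        cs,_=cv2.findContours((l==k).astype(np.uint8),0,1); r=cv2.boxPoints(cv2.minAreaRect(cs[0])); w=px2w('top',r,7.5)[:,:2]
        print(s[k],px2w('top',c[k],7.5)[0],w.round(1).tolist())
E
```

```text
t 6.65 pos [633.4  30.5 105.4] head 106.8 q7 [-0.38  0.5   0.39  1.54 -0.2   1.13  1.91] F [-0.3 -1.2  1.6] grip 0.1
[0.15 0.26 2.51] -0.13
[218 195  28  16 390] [520.9718783  384.69095601   7.5       ] [[508.5, 413.2], [538.4, 411.0], [534.0, 355.9], [504.0, 358.2]]
```

Emit:
move_arm:
  motion:
    - [[0,0,0.5,0],[0,0,1.1,0],[0,0,1.6,0],[0,0,1.9,0],[0,0,1.9,0]]

```text
clock: 7.12
ee_pos: [624.0, 39.9, 22.0]
orientation: [0.473, -3.1, -0.001]
ft_force: [-1.2, 0.4, -0.4]
grip_width: -0.0
finger_force: 0.0
```

```bash
python3 -c "
from h import *
for i in range(3): grab('top')"; python3 g.py 626 38.5 5 107.6
```

```text
t 7.27 pos [626.9  39.4  26.2] head 107.3 q7 [-0.38  0.58  0.36  1.61 -0.23  1.    1.93] F [ 0.3 -0.8  1.2] grip -0.2
[ 0.03 -0.01  0.53] -0.04
```

Emit:
move_arm:
  motion:
    - [[0.02,0,0.2,0],[0.02,0,0.35,0],[0.02,0,0.52,0],[0.02,0,0.52,0],[0.02,0,0.52,0]]

```text
clock: 7.68
ee_pos: [624.9, 38.7, 3.5]
orientation: [0.473, -3.105, -0.0]
ft_force: [0.0, 0.2, 0.8]
grip_width: -0.1
finger_force: 0.0
```

Emit:
move_arm:
  motion:
    - [[0,0,0,0],[0,0,0,0],[0,0,0,0],[0,0,0,0],[0,0,0,0]]
  claw: 0.5

```text
clock: 8.1
ee_pos: [625.4, 38.7, 4.0]
orientation: [0.473, -3.106, 0.0]
ft_force: [-0.2, 0.1, -0.9]
grip_width: 36.9
finger_force: 36.2
```

Emit:
move_arm:
  motion:
    - [[0.2,0.55,0,0.5],[0.5,1.15,0,1.25],[0.8,1.7,0,2.0],[1.1,2.2,0,2.75],[1.41,2.6,0,3.42]]

```text
clock: 8.52
ee_pos: [539.6, 123.0, 4.1]
orientation: [-0.092, -3.14, -0.001]
ft_force: [0.1, 0.1, -2.8]
grip_width: 37.2
finger_force: 36.2
```

```bash
python3 g.py 450 155 5 87 410 180 5 87 380 215 5 87; python3 -c "
from h import *
a=grab('top');cv2.imwrite('pics/c5.png',cv2.resize(a[90:310,195:455],None,fx=2.5,fy=2.5)[:,:,::-1])"
```

```text
t 8.52 pos [539.6 123.    4.1] head 86.6 q7 [-0.62  0.48  0.43  1.83 -0.25  0.88  1.44] F [ 0.1  0.1 -2.8] grip 37.2
[ 2.28  0.67 -0.02] -0.06
[ 3.32  1.23 -0.02] -0.06
[ 4.12  2.06 -0.02] -0.06
```

View pics/c5.png

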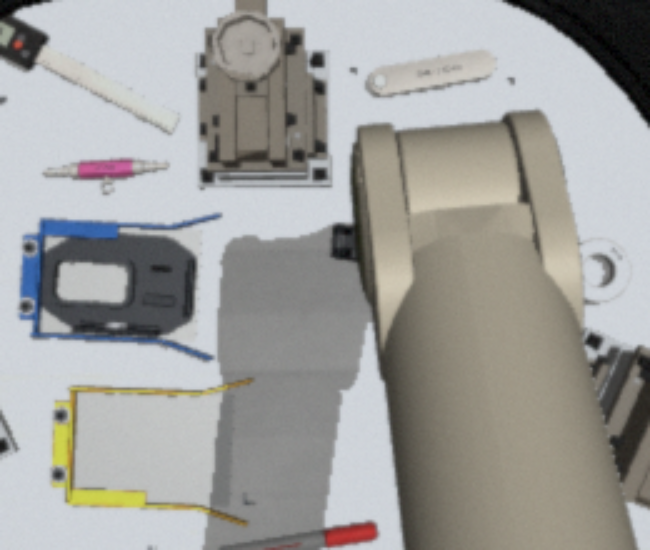

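Emit:
move_arm:
  motion:
    - [[0.6,0.15,0,0],[1.2,0.33,0,0],[1.8,0.5,0,0],[2.4,0.7,0,-0.05],[3.0,1.0,0,-0.05]]

```text
clock: 8.98
ee_pos: [421.9, 167.2, 4.0]
orientation: [-0.081, -3.14, 0.001]
ft_force: [0.6, 0.4, -2.2]
grip_width: 37.2
finger_force: 38.0
```

```bash
python3 g.py 380 215 4.5 87 382 270 4.5 87
```

```text
t 8.98 pos [421.9 167.2   4. ] head 87.1 q7 [-0.83  0.3   0.43  2.09 -0.17  0.79  1.23] F [ 0.6  0.4 -2.2] grip 37.2
[ 1.11  1.14 -0.01] 0.01
[ 1.13  2.52 -0.01] 0.01
```

Emit:
move_arm:
  motion:
    - [[0.4,0.35,0,0],[0.8,0.75,0,0],[1.1,1.2,0,0],[1.12,1.8,0,0],[1.13,2.4,0,0]]

```text
clock: 9.4
ee_pos: [382.0, 266.6, 4.3]
orientation: [-0.079, -3.14, -0.0]
ft_force: [1.0, 0.4, -2.9]
grip_width: 37.3
finger_force: 38.0
```

```bash
python3 g.py 386.5 346 4.5 87; python3 -c "
from h import *
a=grab('top');b=grab('scene')
A=cv2.resize(a[160:310,195:335],None,fx=3,fy=3);B=cv2.resize(b[170:240,190:290],None,fx=4,fy=4)
o=np.zeros((450,800,3),np.uint8);o[:,:420]=A;o[:280,420:800]=B[:,:380];cv2.imwrite('pics/c6.png',o[:,:,::-1])"
```

```text
t 9.4 pos [382.  266.6   4.3] head 87.1 q7 [-1.    0.31  0.37  2.06 -0.16  0.8   0.98] F [ 1.   0.4 -2.9] grip 37.3
[-0.01  1.99 -0.  ] 0.02
```

View pics/c6.png

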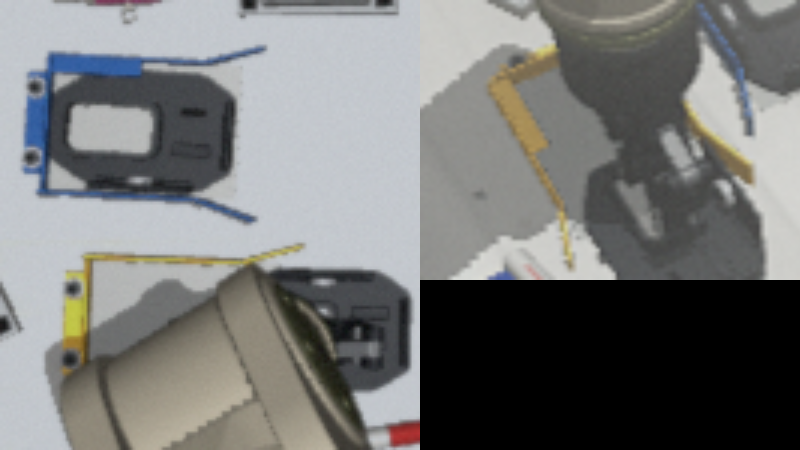

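Emit:
move_arm:
  motion:
    - [[0,0.45,0,0.02],[0,0.9,0,0.02],[0,1.35,0,0.02],[0,1.7,0,0.02],[0,2.0,0,0.02]]

```text
clock: 9.92
ee_pos: [386.9, 346.7, 4.0]
orientation: [-0.082, -3.14, 0.0]
ft_force: [-0.7, 0.0, -2.4]
grip_width: 37.2
finger_force: 38.0
```

Emit:
move_arm:
  motion:
    - [[0,0.07,0,0],[0,0.14,0,0],[0,0.2,0,0],[0,0.26,0,0],[0,0.32,0,0]]

```text
clock: 10.33
ee_pos: [387.6, 358.1, 4.0]
orientation: [-0.085, -3.14, 0.001]
ft_force: [-0.8, 0.2, -2.6]
grip_width: 37.3
finger_force: 38.0
```

Emit:
move_arm:
  motion:
    - [[0,0.04,0,0],[0,0.08,0,0],[0,0.12,0,0],[0,0.12,0,0],[0,0.12,0,0]]

```text
clock: 10.75
ee_pos: [387.6, 360.0, 3.8]
orientation: [-0.087, -3.138, 0.007]
ft_force: [-3.1, -11.4, 6.5]
grip_width: 37.3
finger_force: 40.1
```

Contact at the stop; a little more push, then release.

Emit:
move_arm:
  motion:
    - [[0,0.04,0,0],[0,0.08,0,0],[0,0.1,0,0],[0,0.1,0,0],[0,0.1,0,0]]

```text
clock: 11.17
ee_pos: [387.6, 360.3, 3.7]
orientation: [-0.091, -3.136, 0.015]
ft_force: [-6.6, -24.7, 20.1]
grip_width: 37.3
finger_force: 43.2
```

Emit:
move_arm:
  motion:
    - [[0,0,0,0],[0,0,0,0],[0,-0.1,0,0],[0,-0.17,0,0],[0,-0.17,0,0]]
  claw: 0

```text
clock: 11.58
ee_pos: [387.7, 360.4, 4.2]
orientation: [0.083, 3.14, 0.0]
ft_force: [-0.1, -0.1, -0.1]
grip_width: -0.0
finger_force: 0.0
```

Emit:
move_arm:
  motion:
    - [[0,0,-0.5,0],[0,0,-1.3,0],[0,0,-2.2,0],[0,0,-3.1,0],[0,0,-4.0,0]]

```text
clock: 12.0
ee_pos: [387.3, 360.7, 165.8]
orientation: [0.082, 3.14, 0.0]
ft_force: [0.2, 1.0, -0.2]
grip_width: -0.0
finger_force: 0.0
```

Emit:
move_arm:
  motion:
    - [[-0.2,-0.9,-0.2,0],[-0.5,-1.8,-0.3,0],[-0.9,-2.7,-0.3,0],[-1.3,-3.6,-0.3,0],[-1.7,-4.5,-0.3,0]]

```text
clock: 12.42
ee_pos: [446.3, 176.1, 176.6]
orientation: [0.081, 3.14, 0.002]
ft_force: [0.7, 0.5, -0.2]
grip_width: -0.0
finger_force: 0.0
```

Run:
```python
from h import *
a=grab('top');cv2.imwrite('pics/c7.png',cv2.resize(a[90:310,195:455],None,fx=2.5,fy=2.5)[:,:,::-1])
g=cv2.cvtColor(a,cv2.COLOR_RGB2GRAY); m=(g>130).astype(np.uint8); n,l,s,c=cv2.connectedComponentsWithStats(m,connectivity=4)
for k in range(1,n):
    if 150<s[k,4]<700 and 215<c[k][0]<260 and 190<c[k][1]<285: print(s[k],px2w('top',c[k],7.5)[0])
```

```text
[218 195  28  16 395] [520.93415358 384.71813574   7.5       ]
```

View pics/c7.png

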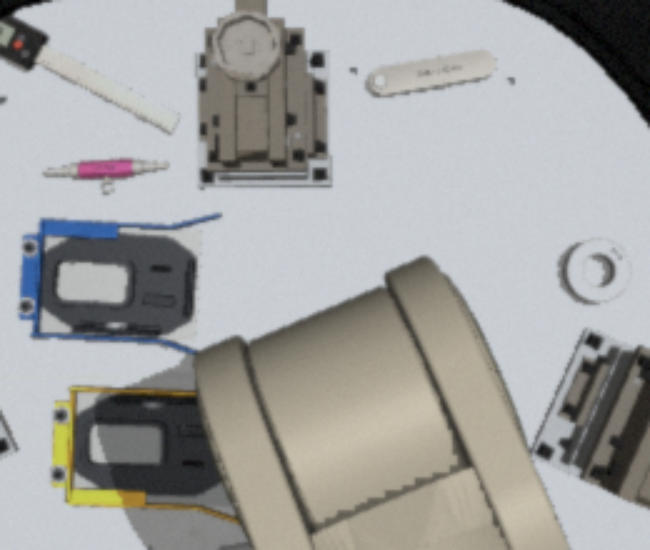

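```bash
python3 -c "
from h import *
print(px2w('top',[[126/2.5+195,444.5/2.5+90]],7.5)); print(job_done())"
```

```text
[[387.79255354 357.40691087   7.5       ]]
the job is handed in; nothing more can be done
None
```

Both brackets are home against the back stops and released, the left-hand one in the blue tray and the right-hand one in the yellow tray. The ring, feeler and pin gauge are unmoved in the last picture, and I handed the job in at about 12.5 s; no verdict came back.

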